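# Feed a rack of varnished pegs into the curing box past its shutter

## Task

Put the rack of freshly varnished violin pegs into the curing box: with one fingertip press down the long bar beside the infeed and keep it down so that the hinged shutter stays clear, and meanwhile push the rack by its upright end plate with the other finger until it is fully home against the stop inside. Then let the bar up, so that the shutter falls shut behind the pegs. Only press and push: do not lift or tip the rack, never let the shutter down while the pegs are in the doorway, and leave the other things on the bench where they are.

Things in the scene. Friction and masses are not known exactly. Their poses are not given: they have to be found in the camera images.
- curing_box: Fixed curing box and infeed board. Origin on the bench (z 0) below the middle of the doorway, in the shutter's plane; x = feed direction (into the box), y = left of the feed, z up. The 18 mm thick infeed board (deck top z 18) runs from x -280 mm to the doorway; guide strips 10 mm high on it, inner faces at y +-33. The box (x 5 to 176, y +-90) is 127 mm tall with an amber see-through top
- doorway (a point): Middle of the doorway at deck height, in the shutter's plane (box x 0, y 0, z 18 mm). The opening in the grey front wall is 72 mm wide and 55 mm high
- end_stop (a point): Foot of the wooden end stop inside the box, on the face the rack comes home against (box x +90 mm, y 0, z 18 mm); the stop is 30 mm high
- shaft_mid (a point): Middle of the shutter's shaft: 8 mm thick, along the feed direction at box y +44, z 68 mm, from x -270 to 0. Carried by two bearing posts 14 mm wide (tops z 76 mm) at box y +46, x -268 and x -30 mm
- shutter (a joint): Hinge angle (rad): 0 = closed, leaf across the doorway, its lower edge 12 mm above the deck; stop at 1.0 = swung up. Leaf, shaft and press bar are one rigid piece turning about the shaft. Pressing the bar down raises the leaf; a spring shuts it as soon as it is let go (3 to 6 N at the bar). The pegs pass clear under the leaf at 0.7 and more; below 0.6 it would come down on them
- bar_mid (a point): Middle of the press bar, on its axis; moves with the shutter. Round steel rod 10 mm thick along the feed direction, 110 mm to either side of this point (box x -265 to -43), may be held down anywhere. 30 mm from the shaft axis: at angle q its axis lies at box y = 44 + 30 cos(0.26 - q), z = 68 + 30 sin(0.26 - q) mm: closed y 73, z 76; at q 0.85 y 69, z 51
- rack: Loose aluminium drying rack, about 0.35 kg, on the deck between the guide strips. Origin: centre of the underside of its base plate (76 along x, 60 wide, 8 thick, mm); x = feed direction. Four violin pegs lie fixed across it, top 31 mm above the underside. A tongue 26 wide, 8 thick leads back to the upright end plate. Home, its origin is at box x +52 and tongue and end plate stay outside the shutter
- end_plate (a point): Middle of the rear face (the face to push) of the rack's upright end plate, 30 mm above the deck: rack x -116 mm. The plate is 50 mm wide, 60 mm tall, 8 mm thick. Home against the stop this point is at box x -64 mm
- varnish_jar: closed amber glass jar, 62 mm across, 78 mm tall; origin under its centre
- spool_clamp_a: wooden spool clamp standing upright, two 30 mm discs on a 7 mm screw, 85 mm tall; origin under its centre
- spool_clamp_b: a second spool clamp like the first
- thumb_plane: small brass thumb plane, 75 x 28 mm, about 35 mm tall; origin under its centre
- rosin_tin: flat dark round tin, 52 mm across, 22 mm tall; origin under its centre
- brush: varnish brush lying on the bench, 170 mm long
- mug: ceramic mug, 80 mm across, 92 mm tall; origin under its centre
- bridge_blank: wooden violin bridge blank, 41 x 34 x 9 mm, lying flat; origin under it
Things that resemble listed ones, but are neither listed nor needed, are in the scene too. Of the things shaped like the rack, the aluminium one is meant.

How it is judged (in metres and radians):
On the way, in this order (a step that is already met when the one before it is completed fails the run):
1. the shutter is held clear by a fingertip on its press bar while the pegs are still outside (value of joint shutter above 0.65 rad and x of rack in the frame of curing_box below -0.042 m and contact force between the fingers and curing_box above 0.3 N), for 0.15 s.
2. the pegs are half way through the doorway, the shutter still held up by a fingertip (value of joint shutter above 0.65 rad and x of rack in the frame of curing_box between -0.01 and 0.03 m and contact force between the fingers and curing_box above 0.3 N), for 0.02 s.
At the end, for the whole second after the job is handed in: The rack lies flat on the deck, home against the end stop (within 6 mm), at rest, and the shutter is closed (below 0.06 rad) behind the pegs (x of rack in the frame of curing_box between 0.046 and 0.056 m and y of rack in the frame of curing_box between -0.006 and 0.006 m and z of rack in the frame of curing_box below 0.021 m and angle between rack's own z axis and vertical below 0.04 rad and value of joint shutter below 0.06 rad and linear speed of rack below 0.01 m/s and velocity of joint shutter between -0.1 and 0.1 rad/s); the robot touches nothing.
It fails at once if the rack is lifted off the deck (more than 8 mm) or tipped (more than 0.15 rad) (z of rack in the frame of curing_box above 0.026 m or angle between rack's own z axis and vertical above 0.15 rad).
It fails at once if the shutter comes down (below 0.6 rad) while the pegs are in the doorway (value of joint shutter below 0.6 rad and x of rack in the frame of curing_box between -0.034 and 0.034 m).
It fails at once if another thing on the bench is moved by more than 20 mm (distance of any of varnish_jar, spool_clamp_a, spool_clamp_b, thumb_plane, rosin_tin, brush, mug, bridge_blank from where it was at the start of the episode above 0.02 m).
It also fails if it takes over 48 s, if anything falls off the work surface, if the arm or the gripper's body presses on something with over 40 N, if the wrist force passes 120 N, or if a joint passes its speed limit or range.

## Robot

A 6-joint arm with a two-finger parallel gripper is mounted at the origin on the work surface. World frame = base frame: x ahead of the robot, y to its left, z up, the work surface at z = 0. Lengths are in mm, angles in rad, forces in N, time in s.
With the tool pointing down it reaches from about 400 to 925 mm from the base axis. Payload 12.5 kg.
Tool frame: the origin (TCP) lies at the very end of the fingers, on their centre line; the grasp point (between the pads) lies 19 mm behind it; z points along the fingers, y is the direction in which the jaws open and shut (so a half turn about z gives the same grasp; the last joint's range is limited). The gripper opens to 95 mm and grips with 3 to 60 N. Pads are 20 mm wide; open, the fingers measure 119 mm over their backs; the gripper's body (75 mm by 180 mm) begins 59 mm behind the grasp point.
Start: joints at [-1.223, 0.491, 1.559, -0, 1.092, -0.106], TCP at [274.014, -561.75, 214.661] pointing down, gripper open.
Joint ranges: [-3.1, 3.1], [-0.84, 2.19], [0.05, 2.79], [-1.13, 4.28], [0.06, 2.93], [-2.69, 2.69]. Speed limits (rad/s): [2.22, 2.22, 2.79, 3.14, 3.14, 3.14].

## Interface

Orientations are given as [roll, pitch, yaw] about the fixed x, y, z axes, in that order (R = Rz(yaw) Ry(pitch) Rx(roll)).
In Python, from cell import env, read_camera, get_calibration gives the robot as it stands.
- The arm moves only by the tool arm_command, never from a script. Its argument "targets" is a list of rows, each a list of 3 entries, a list of its own where there are three numbers: the turn, a rotation vector about the tool's x, y, z in rad, then the shift along the tool's x, y, z in m, then the closure in counts, from 0 (fully open) to 255 (shut). In form: [[[rx, ry, rz], [tx, ty, tz], fingers], ...]. A call has 1 to 8 rows; each row is the pose to reach, as a shift and turn from the pose commanded when the call began, along the tool's axes at that moment; what a row does not reach only later rows make up. A row lasts 1/10 s, in which the tool goes at most 50 mm and 8.59 degrees, less where a joint would pass 70% of its speed; a pose out of reach is approached as far as the arm can. A call with a gripper value outside its range is refused whole. The fingers move at their own pace and stop on an object; the grip force is fixed at half the most. Time passes only in rows, so rows that repeat a pose let the fingers close. It gives the time, the measured TCP pose, the force and the opening at its end, in the units of the state.
- env.state(): the state, without advancing time (a new reading comes with each control period).
- read_camera(name): name is "scene" or "top" or "wrist"; returns (picture, depth): 400x640x3 uint8, blue, green, red; 400x640 float32, mm along the optical axis (not along the pixel's ray), 0 where there is no reading.
- get_calibration(name): a dict with "vfov" (degrees; the focal length in pixels is half the picture's height over the tangent of half this angle, whatever the lens; pixels are square), "cx", "cy" (the principal point, pixels), "k1" (the pictures are not rectified: a ray, as slopes to the right and down, at radius r is drawn at 1 + k1 r^2 times it, then the intrinsics apply), "world_from_camera" (4x4, takes a point from camera to world coordinates). Camera axes: x right, y down, z forward; pixel columns grow to the right and rows downward; lengths in mm; the calibration is good to about 2 mm. A picture is of the moment at which its call begins: read the wrist's pose just before it. get_calibration takes no time and is no camera call; for the wrist camera it gives the pose at the moment of the call.
- env.job_done(): hands the job in, once; it reports no verdict.
The state is a dict: "t": time; "joints": joint angles; "qvel": joint speeds; "tau": joint torques, N m; "eef_pos": TCP position; "tcp_rot": TCP orientation; "ft_force": force on the tool from outside, world axes, zero at the start; "moment": the same for the moment, N m; "opening": opening from 0.0 (shut) to 1.0 (fully open).
Only numpy, scipy, OpenCV 4.12 (cv2) and the standard library are available. Lean on these libraries where they do the work, as an engineer would, in place of code of your own. Each camera call takes 0.05 s, during which the arm holds its last target.

## Working session

There is one attempt and no reset: what is moved stays moved. The work goes in short steps, Python scripts to look and compute and a tool call to move; the robot and the scene stay as the last step left them, time stands still between calls to the robot, and variables do not carry over. Pictures are saved under pics/ and viewed, and the job is handed in when it is done.

Besides the shell and the picture viewer there is one more tool, called after "Emit:" as name(argument=value, ...) on one line, values as JSON. arm_command: Moves the arm, as the interface text tells. Its arguments: {"type":"object","properties":{"targets":{"type":"array"}},"required":["targets"]}

```bash
ls; mkdir -p pics; python3 - <<'E'
from cell import env, read_camera, get_calibration
import cv2,numpy as np,json
print(env.state())
for n in ["scene","top","wrist"]:
    c=get_calibration(n); p,d=read_camera(n)
    cv2.imwrite(f"pics/{n}0.png",p); np.savez(f"pics/{n}0.npz",p=p,d=d,**{k:np.array(v) for k,v in c.items()})
    print(n,c)
E
```

```text
pics
{'t': 0.0, 'joints': array([-1.22263179e+00,  4.91546896e-01,  1.55943688e+00,  9.86403353e-07,
        1.09171014e+00, -1.05631534e-01]), 'qvel': array([ 0.00030092,  0.00106711,  0.00021877,  0.00100559, -0.00043402,
       -0.00021476]), 'tau': array([-1.26916104e-03, -6.12645292e+01, -2.58182502e+01,  6.92304969e-02,
        4.83824650e-02, -5.47537695e-05]), 'eef_pos': array([ 273.90817696, -561.51443314,  214.07394908]), 'tcp_rot': array([-3.14049762e+00, -1.16981533e-04,  4.53795547e-01]), 'ft_force': array([-0.58613166,  0.12746342, -0.0165765 ]), 'moment': array([-0.01489898, -0.02349636,  0.02425577]), 'opening': 0.9968660720169972}
scene {'vfov': 45.261208924151866, 'cx': 320.42430033498346, 'cy': 204.89580363678473, 'k1': -0.04984973341726242, 'world_from_camera': array([[-6.95896100e-01,  5.61785656e-01, -4.47353880e-01,
         1.14675997e+03],
       [ 7.17913907e-01,  5.28494163e-01, -4.53093304e-01,
         5.53034564e+02],
       [-1.81174044e-02, -6.36467435e-01, -7.71090763e-01,
         1.10285477e+03],
       [ 0.00000000e+00,  0.00000000e+00,  0.00000000
[... 284 characters left out ...]
26e-02,  2.33470581e-02,
        -3.93958841e+01],
       [-2.44269599e-02, -1.08885915e-01, -9.93754085e-01,
         1.44194435e+03],
       [ 0.00000000e+00,  0.00000000e+00,  0.00000000e+00,
         1.00000000e+00]])}
wrist {'vfov': 63.392502188599956, 'cx': 316.02158718182665, 'cy': 194.83634776139388, 'k1': -0.05864787739429385, 'world_from_camera': array([[ 4.38161947e-01, -8.59671017e-01, -2.62640155e-01,
         3.49849852e+02],
       [-8.98895959e-01, -4.19173274e-01, -1.27592402e-01,
        -5.26439103e+02],
       [-4.04243996e-04,  2.91992310e-01, -9.56420581e-01,
         3.83562084e+02],
       [ 0.00000000e+00,  0.00000000e+00,  0.00000000e+00,
         1.00000000e+00]])}
```

View pics/scene0.png

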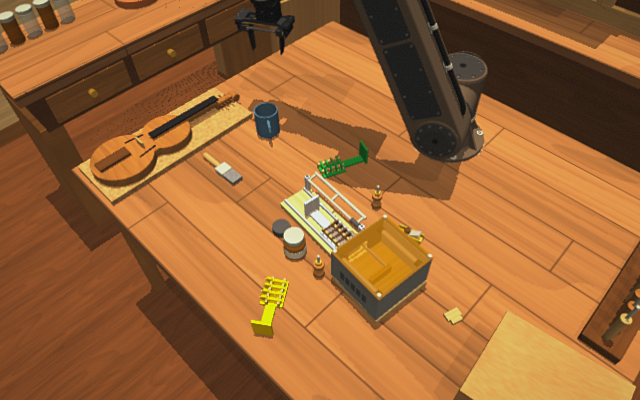

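View pics/top0.png

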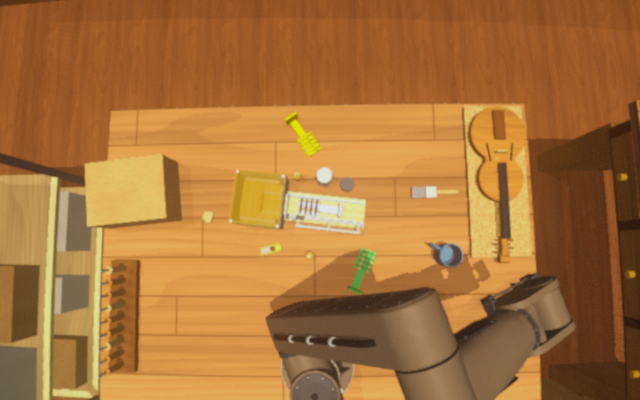

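View pics/wrist0.png

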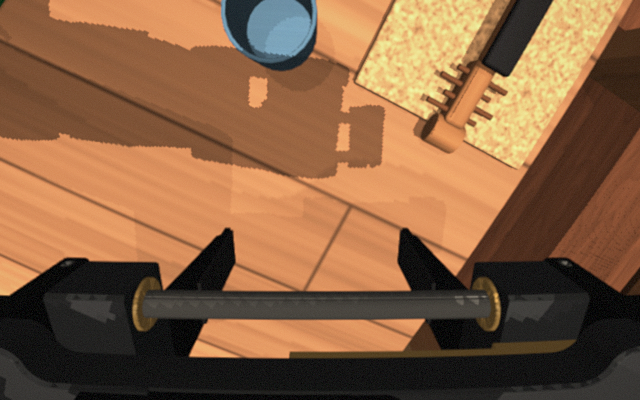

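Scene: the curing box is at about (258,198) in top, with its infeed board running right to (365,215). There are three rack-like things: aluminium on the deck (top 320,208), green (363,270) and yellow (302,135). The aluminium one is meant. Next I'll crop closer.

```bash
python3 - <<'E'
import cv2,numpy as np
p=cv2.imread("pics/top0.png"); c=p[150:255,220:380]; cv2.imwrite("pics/topc.png",cv2.resize(c,None,fx=5,fy=5,interpolation=cv2.INTER_CUBIC))
p=cv2.imread("pics/scene0.png"); c=p[160:320,260:450]; cv2.imwrite("pics/scenec.png",cv2.resize(c,None,fx=4,fy=4,interpolation=cv2.INTER_CUBIC)[:600])
E
```

```text
(no output)
```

View pics/topc.png

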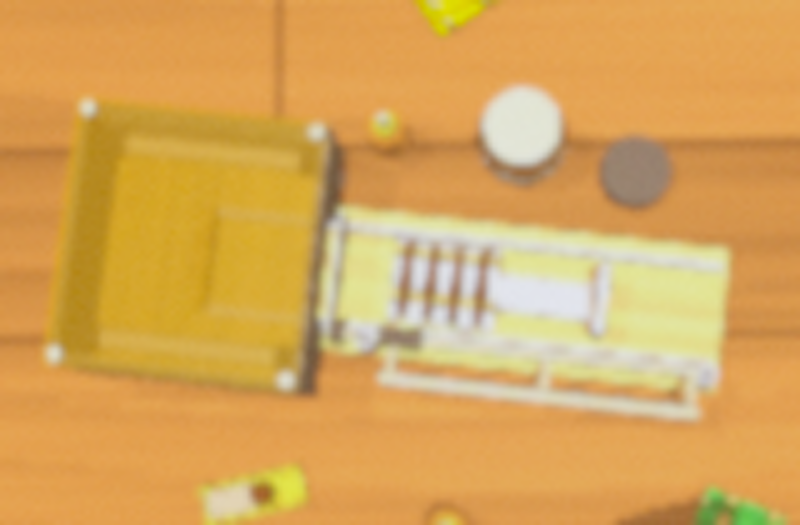

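View pics/scenec.png

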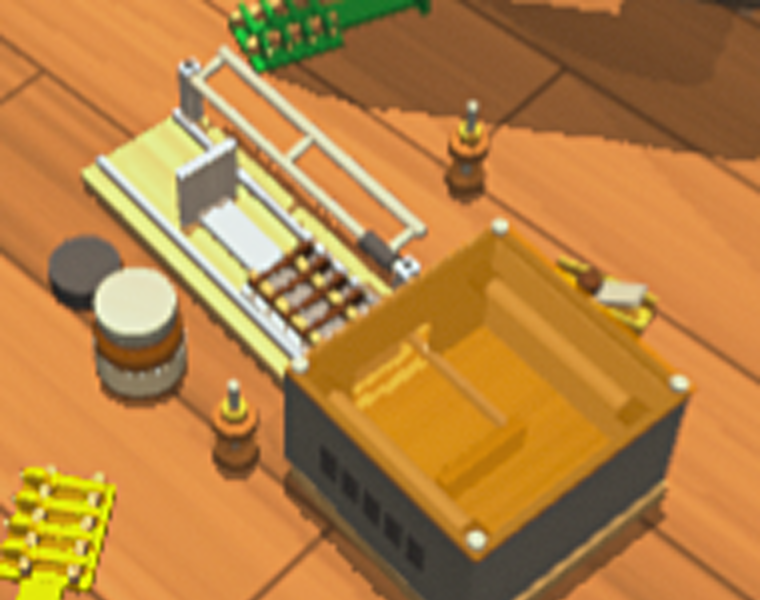

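```bash
cat > h.py <<'E'
import numpy as np,cv2
def load(n): return np.load(f"pics/{n}.npz")
def ray(c,u,v):
    f=200/np.tan(np.radians(float(c['vfov']))/2)
    xd,yd=(u-float(c['cx']))/f,(v-float(c['cy']))/f
    x,y=xd,yd
    for _ in range(20):
        s=1+float(c['k1'])*(x*x+y*y); x,y=xd/s,yd/s
    return np.array([x,y,1.])
def atz(c,u,v,z):
    T=c['world_from_camera']; d=T[:3,:3]@ray(c,u,v); o=T[:3,3]
    return o+d*(z-o[2])/d[2]
def dep(c,u,v):
    T=c['world_from_camera']; z=c['d'][int(round(v)),int(round(u))]
    return T[:3,:3]@(ray(c,u,v)*z)+T[:3,3]
def proj(c,P):
    T=c['world_from_camera']; p=T[:3,:3].T@(np.asarray(P,float)-T[:3,3]); x,y=p[:2]/p[2]
    s=1+float(c['k1'])*(x*x+y*y); f=200/np.tan(np.radians(float(c['vfov']))/2)
    return np.array([x*s*f+float(c['cx']),y*s*f+float(c['cy'])])
E
python3 - <<'E'
from h import *
t=load("top0"); s=load("scene0")
def T(u,v): return (u+.5)/5-.5+220,(v+.5)/5-.5+150
def S(u,v): return (u+.5)/4-.5+260,(v+.5)/4-.5+160
L={'postfar':((709,374),(189,68),76),'postnear':((366,337),(405,268),76),'barnear':((382,378),(420,232),78),'barfar':((698,411),(226,53),78),
'b1':((317,131),(300,366),131),'b2':((88,108),(478,541),131),'b3':((54,353),(680,383),131),'b4':((286,380),(500,228),131),'epl_topL(y+)':((597,333),(235,142),78),'epl_topR':((603,263),(180,177),78),'bd far y-':((728,247),(84,176),18)}
for k,(a,b,z) in L.items():
    a=T(*a);b=S(*b)
    print(k,atz(t,*a,z).round(1),dep(t,*a).round(1),'|',atz(s,*b,z).round(1),dep(s,*b).round(1))
E
```

```text
postfar [ 496.1 -158.6   76. ] [ 496.1 -158.5   76.5] | [ 501.3 -153.7   76. ] [ 501.7 -153.2   76.7]
postnear [524.   77.3  76. ] [523.9  77.1  78. ] | [531.   80.8  76. ] [531.   80.8  76. ]
barnear [495.5  66.1  78. ] [495.2  65.7  83.6] | [502.3  69.1  78. ] [499.4  66.9  73.5]
barfar [ 470.7 -150.4   78. ] [ 470.6 -150.    82.9] | [ 473.4 -143.1   78. ] [ 474.3 -142.1   79.5]
b1 [658.8 105.3 131. ] [659.5 105.7 127.5] | [664.  108.7 131. ] [664.  108.7 131.1]
b2 [676.8 260.7 131. ] [677.  260.8 130.3] | [682.  263.9 131. ] [680.2 262.8 127.2]
b3 [511.3 281.3 131. ] [511.4 281.6 129.8] | [515.8 283.8 131. ] [514.4 283.2 129. ]
b4 [492.  125.7 131. ] [492.  125.7 131.6] | [497.9 129.4 131. ] [497.7 129.2 130.7]
epl_topL(y+) [525. -82.  78.] [524.9 -82.   79.9] | [530.5 -78.2  78. ] [530.8 -77.9  78.5]
epl_topR [573.4 -86.9  78. ] [579.9 -89.   18. ] | [579.6 -83.7  78. ] [577.  -86.6  73.3]
bd far y- [ 590.5 -179.2   18. ] [ 592.2 -180.7    2.7] | [ 594.2 -173.2   18. ] [ 595.6 -171.4   20.7]
```

Emit:
arm_command(targets=[[[0,0,-0.15],[0.04,-0.03,0],85],[[0,0,-0.3],[0.08,-0.06,0],85],[[0,0,-0.45],[0.12,-0.09,0],85],[[0,0,-0.6],[0.16,-0.12,0],85],[[0,0,-0.75],[0.2,-0.15,0],85],[[0,0,-0.9],[0.24,-0.18,0],85],[[0,0,-1.0],[0.28,-0.21,0],85],[[0,0,-1.0],[0.32,-0.24,0],85]])

```text
t: 0.95
eef_pos: [456.9, -203.9, 214.7]
tcp_rot: [3.141, 0.0, 1.457]
ft_force: [0.5, -0.2, 0.6]
opening: 0.669
```

Emit:
arm_command(targets=[[[0,0,0],[0.035,0.015,0],85],[[0,0,0],[0.07,0.03,0],85],[[0,0,0],[0.1,0.046,0],85],[[0,0,0],[0.1,0.046,0],85]])

```text
t: 1.35
eef_pos: [515.2, -109.0, 214.4]
tcp_rot: [3.141, -0.0, 1.457]
ft_force: [-0.2, 0.1, 0.3]
opening: 0.666
```

```bash
cat > snap.py <<'E'
import sys
from cell import env, read_camera, get_calibration
import cv2,numpy as np
tag=sys.argv[1]
s=env.state();print(s['t'],s['eef_pos'].round(2),s['tcp_rot'].round(4),s['ft_force'].round(2),s['joints'].round(3),s['opening'])
for n in sys.argv[2:]:
    c=get_calibration(n); p,d=read_camera(n)
    cv2.imwrite(f"pics/{n}{tag}.png",p); np.savez(f"pics/{n}{tag}.npz",p=p,d=d,**{k:np.array(v) for k,v in c.items()})
E
python3 snap.py 1 wrist scene
```

```text
1.35 [ 515.18 -109.03  214.44] [ 3.1414e+00 -4.0000e-04  1.4572e+00] [-0.22  0.07  0.35] [-0.334  0.352  1.799  0.     0.991 -0.221] 0.6664889584803031
```

View pics/wrist1.png

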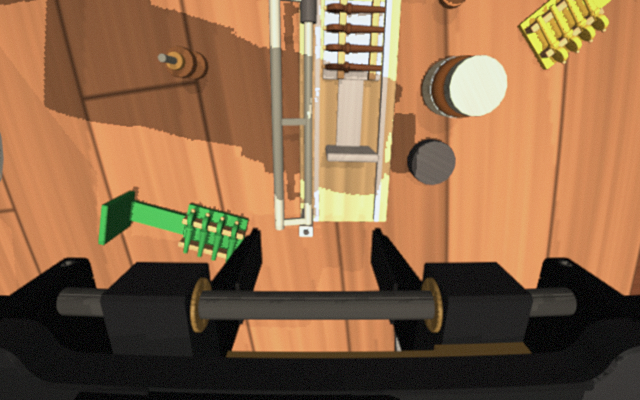

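View pics/scene1.png

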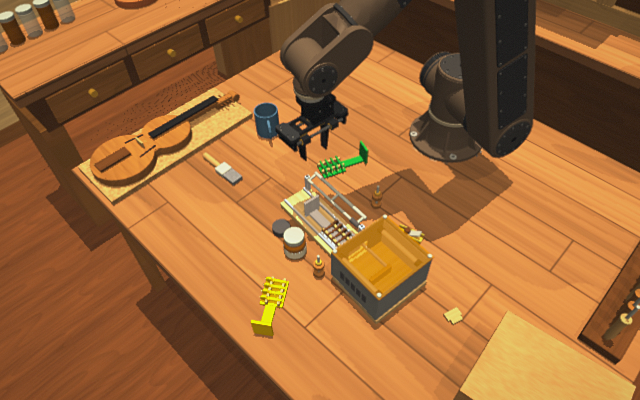

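```bash
python3 - <<'E'
import cv2
p=cv2.imread("pics/wrist1.png"); c=p[0:250,210:430]; cv2.imwrite("pics/w1c.png",cv2.resize(c[130:250],None,fx=3.6,fy=3.6,interpolation=cv2.INTER_CUBIC)[:600]);cv2.imwrite("pics/w1d.png",cv2.resize(c[:130],None,fx=3.6,fy=3.6,interpolation=cv2.INTER_CUBIC)[:600])
E
```

```text
(no output)
```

View pics/w1c.png

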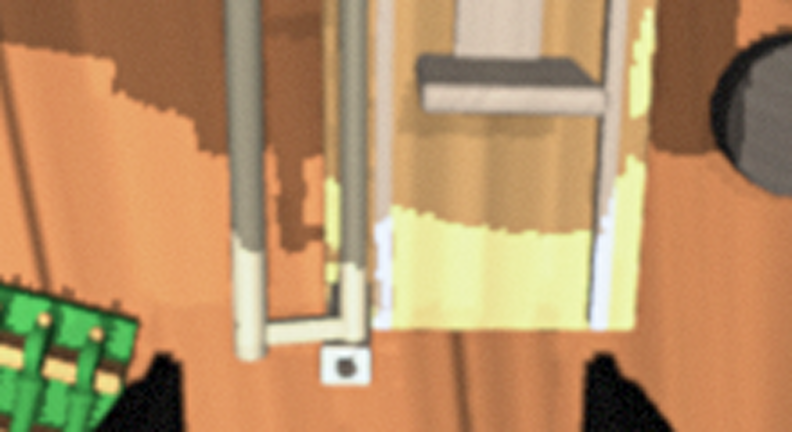

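View pics/w1d.png

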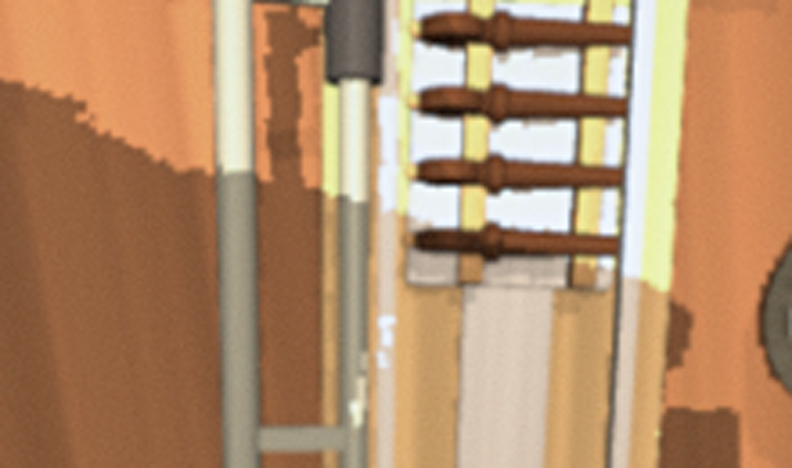

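```bash
python3 - <<'E'
from h import *
t=load("wrist1")
def W(u,v,o=130): return (u+.5)/3.6-.5+210,(v+.5)/3.6-.5+o
L={'post':(346,366,76,130),'bar end top':(251,350,81,130),'bar top @v100':(245,100,81,130),'bar top @100d':(235,100,81,0),'bar @400d':(240,400,81,0),'midarm':(300,440,78,0),'shaft v100':(352,150,72,130),'shaft d':(353,300,72,0),
'plate rearL':(425,113,78,130),'plate rearR':(605,111,78,130),'plate frontL':(418,86,78,130),'plate frontR':(603,86,78,130),'board end L':(376,327,18,130),'board end R':(633,327,18,130),'guideL inner':(394,215,28,130),'guideL d':(400,300,28,0),'guideR in':(592,310,28,130),'guideR d':(612,350,28,0)}
for k,(u,v,z,o) in L.items():
    a=W(u,v,o); print(k,atz(t,*a,z).round(1),dep(t,*a).round(1))
E
```

```text
post [ 500.4 -159.2   76. ] [ 500.6 -158.5   77.6]
bar end top [ 475.  -149.2   81. ] [ 474.7 -149.7   79.7]
bar top @v100 [483.8 -78.9  81. ] [483.7 -79.   80.8]
bar top @100d [497.6  33.3  81. ] [497.6  33.4  80.4]
bar @400d [488.8 -36.2  81. ] [488.8 -36.2  81.6]
midarm [502.3 -48.   78. ] [502.  -48.3  74.5]
shaft v100 [509.6 -97.5  72. ] [509.6 -97.5  72.2]
shaft d [519.9 -15.2  72. ] [519.9 -15.1  71.2]
plate rearL [530.4 -88.4  78. ] [ 531.4 -100.6   16.2]
plate rearR [578.2 -93.2  78. ] [ 587.  -104.3   26.5]
plate frontL [529.3 -81.   78. ] [530.1 -91.7  16.3]
plate frontR [578.1 -86.5  78. ] [578.6 -87.   75.1]
board end L [ 507.5 -171.    18. ] [ 507.5 -171.    18. ]
board end R [ 593.6 -181.    18. ] [ 593.8 -181.5   16.7]
guideL inner [ 518.  -129.9   28. ] [ 517.8 -132.4   19.1]
guideL d [532.6 -14.9  28. ] [532.8 -14.6  18.6]
guideR in [ 578.7 -169.3   28. ] [ 578.7 -169.4   27.8]
guideR d [593.1 -35.8  28. ] [594.7 -36.   19.5]
```

```bash
python3 - <<'E'
import cv2
p=cv2.imread("pics/wrist1.png"); c=p[220:360,180:450]; c=cv2.convertScaleAbs(c,alpha=2.5,beta=20);cv2.imwrite("pics/w1e.png",cv2.resize(c,None,fx=2.9,fy=2.9,interpolation=cv2.INTER_CUBIC))
import numpy as np
d=np.load("pics/wrist1.npz")['d']
for r in (230,235,240,250,260,270): print(r,[ (c,int(d[r,c])) for c in range(215,265,4)])
E
```

```text
230 [(215, 392), (219, 383), (223, 393), (227, 394), (231, 398), (235, 382), (239, 402), (243, 405), (247, 417), (251, 416), (255, 178), (259, 182), (263, 416)]
235 [(215, 389), (219, 389), (223, 408), (227, 395), (231, 385), (235, 386), (239, 394), (243, 395), (247, 171), (251, 173), (255, 174), (259, 178), (263, 420)]
240 [(215, 392), (219, 393), (223, 411), (227, 412), (231, 392), (235, 393), (239, 410), (243, 167), (247, 166), (251, 166), (255, 170), (259, 178), (263, 420)]
250 [(215, 395), (219, 406), (223, 410), (227, 397), (231, 397), (235, 155), (239, 156), (243, 157), (247, 157), (251, 158), (255, 167), (259, 178), (263, 425)]
260 [(215, 429), (219, 428), (223, 427), (227, 147), (231, 146), (235, 146), (239, 146), (243, 145), (247, 149), (251, 157), (255, 167), (259, 178), (263, 429)]
270 [(215, 432), (219, 138), (223, 137), (227, 138), (231, 138), (235, 138), (239, 139), (243, 141), (247, 147), (251, 156), (255, 166), (259, 179), (263, 0)]
```

View pics/w1e.png

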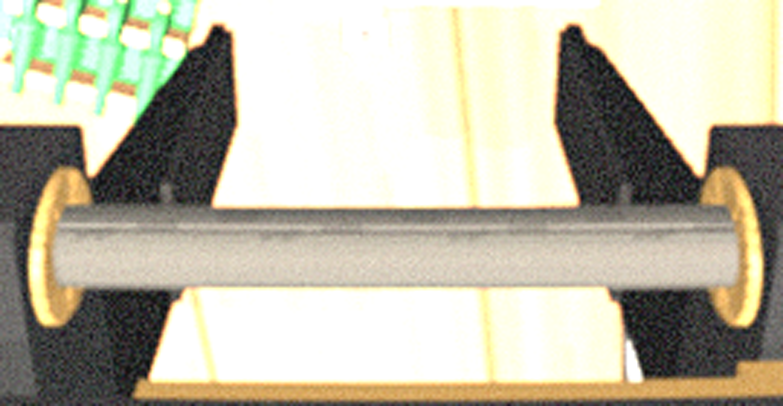

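Emit:
arm_command(targets=[[[0,0,0],[0.004,0.001,0.04],85],[[0,0,0],[0.005,0.001,0.08],85],[[0,0,0],[0.005,0.001,0.12],85],[[0,0,0],[0.005,0.001,0.124],85],[[0,0,0],[0.005,0.001,0.124],85]])

```text
t: 1.95
eef_pos: [514.9, -107.8, 90.7]
tcp_rot: [-3.14, -0.0, 1.453]
ft_force: [0.3, -0.3, 1.0]
opening: 0.668
```

```bash
python3 snap.py 2 wrist scene; python3 - <<'E'
import cv2
p=cv2.imread("pics/scene2.png")[120:280,240:440]; cv2.imwrite("pics/s2c.png",cv2.resize(p,None,fx=3.7,fy=3.7,interpolation=cv2.INTER_CUBIC))
p=cv2.imread("pics/wrist2.png");cv2.imwrite("pics/w2c.png",cv2.convertScaleAbs(p,alpha=1.6,beta=10))
E
```

```text
1.95 [ 514.95 -107.8    90.68] [-3.1400e+00 -2.0000e-04  1.4526e+00] [ 0.29 -0.25  1.  ] [-0.332  0.521  1.925 -0.     0.697 -0.214] 0.6682368668602278
```

View pics/w2c.png

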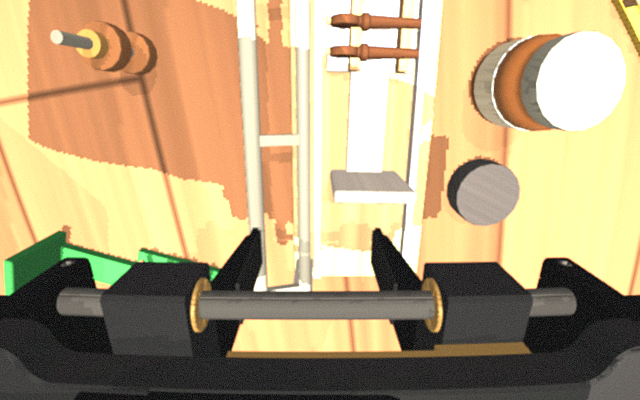

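View pics/s2c.png

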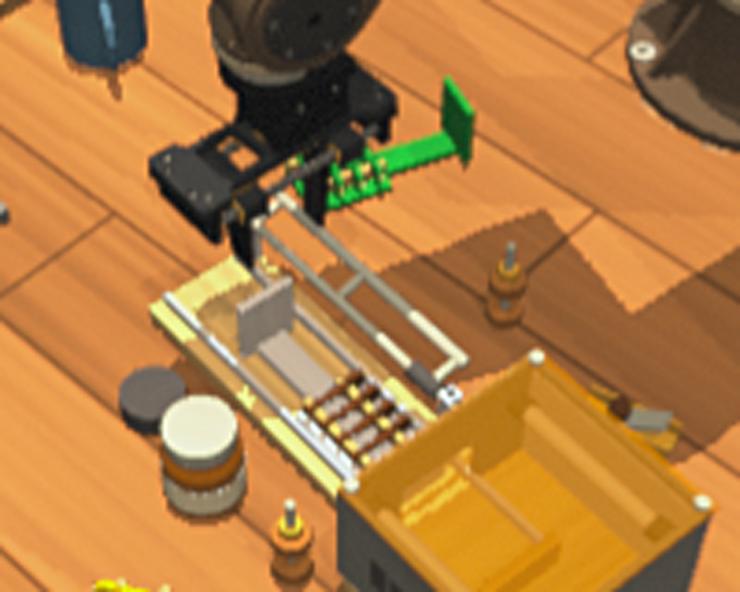

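```bash
python3 - <<'E'
import cv2
p=cv2.imread("pics/wrist2.png")[150:270,225:425]; p=cv2.convertScaleAbs(p,alpha=1.8,beta=15);cv2.imwrite("pics/w2d.png",cv2.resize(p,None,fx=4,fy=4,interpolation=cv2.INTER_CUBIC))
E
```

```text
(no output)
```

View pics/w2d.png

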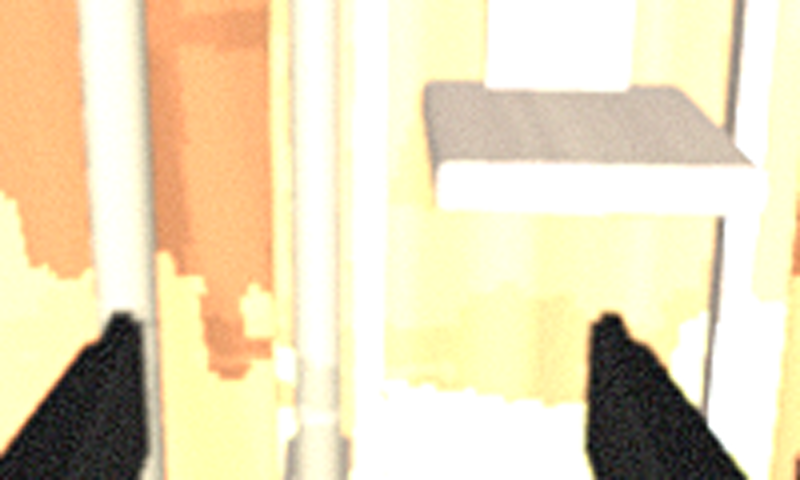

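```bash
python3 - <<'E'
from h import *
t=load("wrist2")
X=np.array([.1184,.993]);Y=np.array([-.993,.1184])
def W(u,v): return (u+.5)/4-.5+225,(v+.5)/4-.5+150
for k,u,v,z in [('bar',128,315,81),('bar',118,150,81),('tipin',140,316,90.7),('tipout',112,316,90.7),('rtipin',595,318,90.7),('rtipout',622,318,90.7),('plrL',440,209,78),('plrR',765,211,78)]:
    P=atz(t,*W(u,v),z); print(k,P.round(1),(P[:2]@X-171.2).round(1),(P[:2]@Y+561.7).round(1),dep(t,*W(u,v)).round(1))
print(proj(t,[514.95,-107.8,90.7]))
P=np.array([514.95,-107.8]);print(P@X-171.2,P@Y+561.7)
E
```

```text
bar [481.8 -97.6  81. ] -211.1 71.7 [484.2 -93.7  90.9]
bar [484.8 -72.1  81. ] -185.4 71.8 [484.6 -72.3  80.3]
tipin [485.9 -94.1  90.7] -207.1 68.1 [483.1 -98.7  79.1]
tipout [481.9 -93.6  90.7] -207.1 72.1 [482.5 -92.7  93.1]
rtipin [ 549.8 -102.    90.7] -207.4 3.6 [ 560.  -134.5   17.8]
rtipout [ 553.6 -102.5   90.7] -207.4 -0.2 [ 553.3 -101.5   93. ]
plrL [529.9 -87.5  78. ] -195.3 25.1 [ 531.1 -107.7   17.6]
plrR [578.  -93.5  78. ] -195.6 -23.3 [ 595.2 -115.8   17.5]
[313.50918467 245.01960593]
-217.27531999999997 37.59113000000002
```

Emit:
arm_command(targets=[[[0,0,0],[0,0,0.01],85],[[0,0,0],[0,0,0.018],85],[[0,0,0],[0,0,0.026],85],[[0,0,0],[0,0,0.033],85],[[0,0,0],[0,0,0.034],85],[[0,0,0],[0,0,0.034],85],[[0,0,0],[0,0,0.034],85]])

```text
t: 2.75
eef_pos: [517.1, -107.5, 56.9]
tcp_rot: [3.138, 0.001, 1.454]
ft_force: [5.9, -0.4, 6.2]
opening: 0.667
```

```bash
python3 snap.py 3 wrist scene; python3 - <<'E'
import cv2
p=cv2.imread("pics/scene3.png")[120:280,240:440]; cv2.imwrite("pics/s3c.png",cv2.resize(p,None,fx=3.7,fy=3.7,interpolation=cv2.INTER_CUBIC))
p=cv2.imread("pics/wrist3.png");cv2.imwrite("pics/w3c.png",cv2.convertScaleAbs(p,alpha=1.6,beta=10))
E
```

```text
2.75 [ 517.11 -107.48   56.93] [3.1376e+00 9.0000e-04 1.4538e+00] [ 5.93 -0.36  6.17] [-0.33   0.576  1.947  0.     0.614 -0.213] 0.6670805740196024
```

View pics/w3c.png

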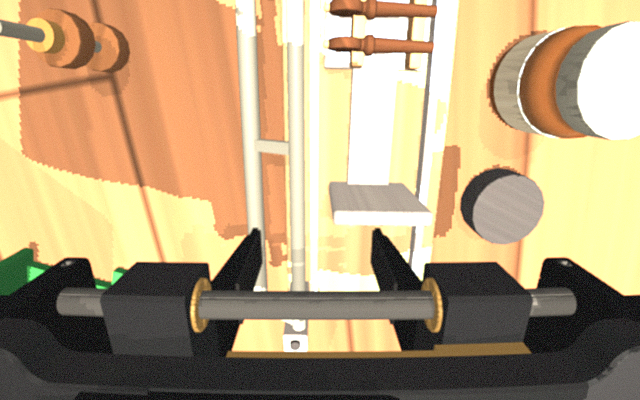

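View pics/s3c.png

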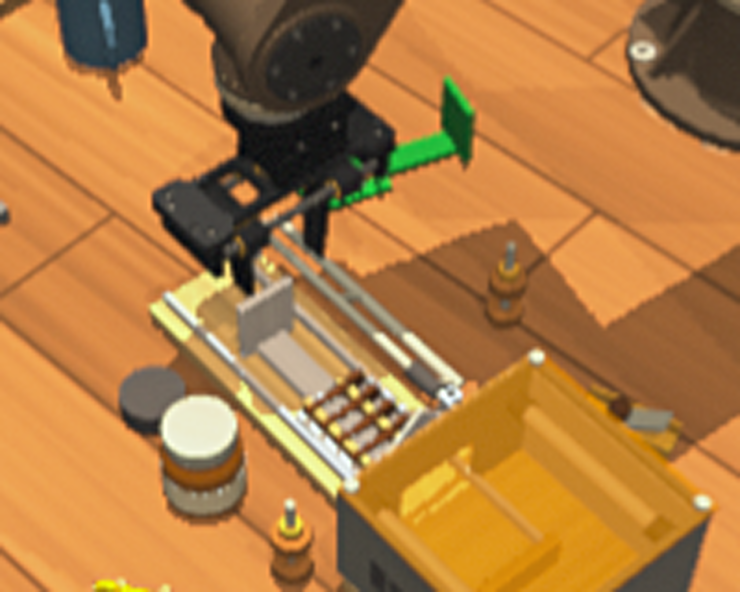

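```bash
python3 - <<'E'
from h import *
t=load("wrist3")
X=np.array([.1184,.993]);Y=np.array([-.993,.1184])
for u,v in [(248,100),(250,140),(252,180),(255,215)]:
    for du in (-2,0,2):
        P=dep(t,u+du,v); print(u+du,v,P.round(1),(P[:2]@X-171.2).round(1),(P[:2]@Y+561.7).round(1))
for u,v in [(270,147),(280,147)]:
    P=dep(t,u,v); print('arm',P.round(1),(P[:2]@X-171.2).round(1),(P[:2]@Y+561.7).round(1))
P=atz(t,380,221,78);print('plate rear',P,(P[:2]@X-171.2).round(1));P=np.array([517.1,-107.5]);print(P@X-171.2,P@Y+561.7)
E
```

```text
246 100 [492.7 -23.7  56.6] -136.4 69.6
248 100 [493.5 -23.8  55.5] -136.4 68.8
250 100 [494.7 -24.   56.4] -136.4 67.6
248 140 [490.2 -43.8  56.2] -156.7 69.8
250 140 [491.2 -43.9  56.3] -156.7 68.7
252 140 [492.  -44.2  54.9] -156.9 67.9
250 180 [487.4 -65.3  56.1] -178.4 70.0
252 180 [488.5 -65.4  56.2] -178.3 68.8
254 180 [489.4 -65.7  55.4] -178.5 67.9
253 215 [485.6 -85.5  56.2] -198.6 69.4
255 215 [486.8 -85.5  56.5] -198.4 68.2
257 215 [487.6 -86.   55.3] -198.9 67.3
arm [501.9 -48.1  61.9] -159.5 57.6
arm [507.5 -48.2  65.7] -159.0 52.1
plate rear [552.46269529 -88.37233831  78.        ] -193.5
-216.72285999999997 35.49170000000004
```

Emit:
arm_command(targets=[[[0,0,0],[0.006,0,0],85],[[0,0,0],[0.012,-0.001,0],85],[[0,0,0],[0.018,-0.001,0],85],[[0,0,0],[0.024,-0.001,0],85],[[0,0,0],[0.03,-0.001,0],85],[[0,0,0],[0.036,-0.001,0],85],[[0,0,0],[0.036,-0.001,0],85]])

```text
t: 3.55
eef_pos: [518.7, -70.5, 56.6]
tcp_rot: [3.141, 0.0, 1.454]
ft_force: [2.1, -0.3, 4.4]
opening: 0.668
```

```bash
python3 snap.py 4 wrist scene; python3 - <<'E'
import cv2
p=cv2.imread("pics/scene4.png")[120:280,240:440]; cv2.imwrite("pics/s4c.png",cv2.resize(p,None,fx=3.7,fy=3.7,interpolation=cv2.INTER_CUBIC))
p=cv2.imread("pics/wrist4.png");cv2.imwrite("pics/w4c.png",cv2.convertScaleAbs(p,alpha=1.6,beta=10))
from h import *
t=load("wrist4")
for v in (60,100,140,180,215):print(v,[(u,dep(t,u,v)[2].round(1)) for u in range(238,264,2)])
E
```

```text
3.55 [518.68 -70.55  56.57] [3.1413e+00 2.0000e-04 1.4543e+00] [ 2.05 -0.28  4.4 ] [-0.261  0.574  1.956 -0.     0.612 -0.145] 0.6676617978299022
60 [(238, np.float64(-0.1)), (240, np.float64(0.2)), (242, np.float64(-0.8)), (244, np.float64(-0.6)), (246, np.float64(54.0)), (248, np.float64(56.7)), (250, np.float64(55.6)), (252, np.float64(56.4)), (254, np.float64(54.9)), (256, np.float64(55.3)), (258, np.float64(54.8)), (260, np.float64(53.3)), (262, np.float64(52.4))]
100 [(238, np.float64(-1.9)), (240, np.float64(-0.2)), (242, np.float64(0.5)), (244, np.float64(-0.1)), (246, np.float64(51.8)), (248, np.float64(55.0)), (250, np.float64(55.5)), (252, np.float64(55.0)), (254, np.float64(56.2)), (256, np.float64(55.4)), (258, np.float64(55.9)), (260, np.float64(54.6)), (262, np.float64(52.6))]
140 [(238, np.float64(-0.1)), (240, np.float64(-1.3)), (242, np.float64(0.1)), (244, np.float64(-0.2)), (246, np.float64(-1.1)), (248, np.float64(51.5)), (250, np.float64(55.9)), (252, np.float64(55.9)), (254, np.float64(56.1)), (256, np.float64(55.8)), (258, np.float64(56.2)), (260, np.float64(54.9)), (262, np.float64(54.5))]
180 [(238, np.float64(-0.7)), (240, np.float64(-0.8)), (242, np.float64(-1.3)), (244, np.float64(-0.5)), (246, np.float64(-0.6)), (248, np.float64(-0.3)), (250, np.float64(-0.4)), (252, np.float64(55.2)), (254, np.float64(56.0)), (256, np.float64(55.9)), (258, np.float64(55.7)), (260, np.float64(55.0)), (262, np.float64(55.2))]
215 [(238, np.float64(-1.0)), (240, np.float64(-0.5)), (242, np.float64(-0.1)), (244, np.float64(-2.1)), (246, np.float64(-1.1)), (248, np.float64(-1.2)), (250, np.float64(-1.4)), (252, np.float64(-1.1)), (254, np.float64(55.2)), (256, np.float64(55.4)), (258, np.float64(54.6)), (260, np.float64(55.7)), (262, np.float64(55.1))]
```

View pics/w4c.png

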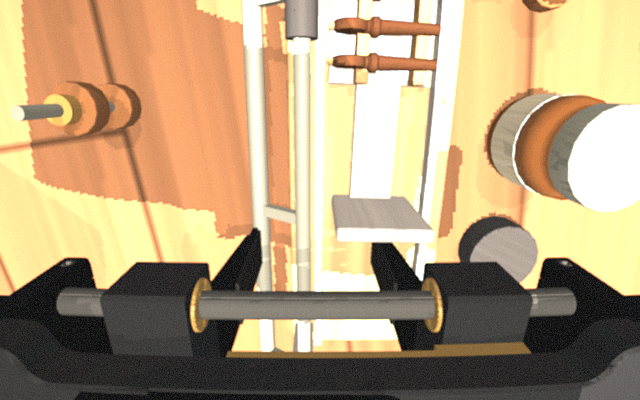

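View pics/s4c.png

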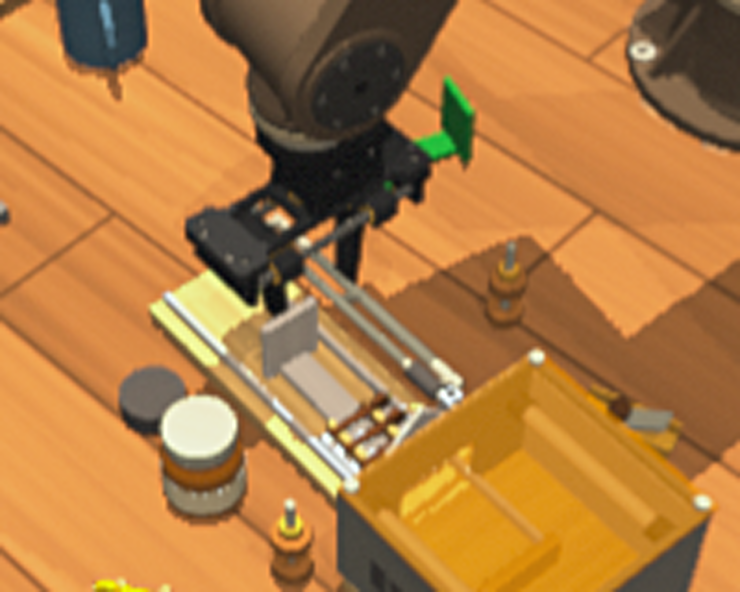

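```bash
python3 - <<'E'
import cv2
p=cv2.imread("pics/wrist4.png")[150:270,225:425]; p=cv2.convertScaleAbs(p,alpha=1.8,beta=15);cv2.imwrite("pics/w4d.png",cv2.resize(p,None,fx=4,fy=4,interpolation=cv2.INTER_CUBIC))
E
```

```text
(no output)
```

View pics/w4d.png

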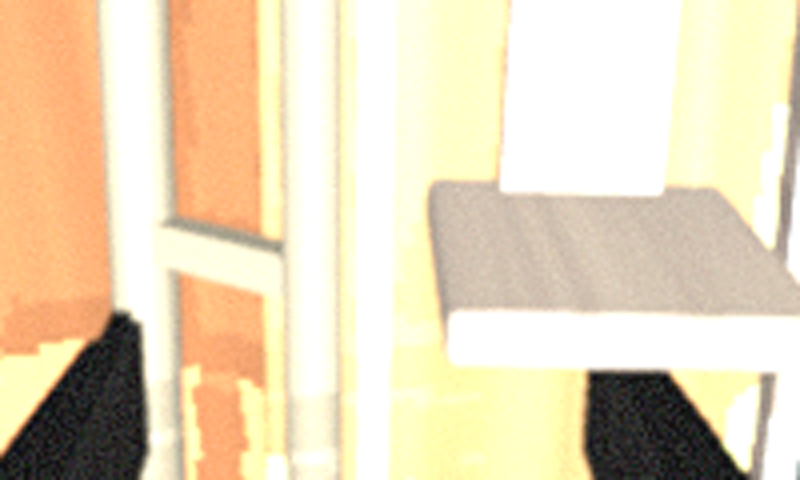

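Emit:
arm_command(targets=[[[0,0,0],[0.005,0.001,0],85],[[0,0,0],[0.011,0.002,0],85],[[0,0,0],[0.017,0.002,0],85],[[0,0,0],[0.023,0.002,0],85],[[0,0,0],[0.029,0.002,0],85],[[0,0,0],[0.035,0.002,0],85],[[0,0,0],[0.041,0.002,0],85],[[0,0,0],[0.045,0.002,0],85]])

```text
t: 4.45
eef_pos: [525.7, -26.7, 56.6]
tcp_rot: [-3.141, 0.001, 1.454]
ft_force: [-0.1, -6.8, 5.3]
opening: 0.665
```

```bash
python3 snap.py 5 wrist; python3 - <<'E'
import cv2
p=cv2.imread("pics/wrist5.png")[130:270,205:425]; p=cv2.convertScaleAbs(p,alpha=1.6,beta=15);cv2.imwrite("pics/w5d.png",cv2.resize(p,None,fx=3.6,fy=3.6,interpolation=cv2.INTER_CUBIC))
from h import *
t=load("wrist5")
for v in (100,140,180,215):print(v,[(u,dep(t,u,v)[2].round(1)) for u in range(238,264,3)])
E
```

```text
4.45 [525.72 -26.74  56.55] [-3.1414e+00  7.0000e-04  1.4541e+00] [-0.08 -6.82  5.33] [-1.760e-01  5.760e-01  1.949e+00 -1.000e-03  6.170e-01 -5.800e-02] 0.6646027033738555
100 [(238, np.float64(-0.5)), (241, np.float64(-0.8)), (244, np.float64(55.2)), (247, np.float64(55.4)), (250, np.float64(56.1)), (253, np.float64(55.3)), (256, np.float64(54.3)), (259, np.float64(56.0)), (262, np.float64(58.1))]
140 [(238, np.float64(-0.7)), (241, np.float64(-0.3)), (244, np.float64(-0.8)), (247, np.float64(54.1)), (250, np.float64(55.6)), (253, np.float64(55.3)), (256, np.float64(55.2)), (259, np.float64(55.2)), (262, np.float64(54.2))]
180 [(238, np.float64(-0.7)), (241, np.float64(-2.1)), (244, np.float64(-0.3)), (247, np.float64(-1.0)), (250, np.float64(54.6)), (253, np.float64(54.3)), (256, np.float64(55.8)), (259, np.float64(55.0)), (262, np.float64(52.1))]
215 [(238, np.float64(-1.1)), (241, np.float64(-1.4)), (244, np.float64(0.7)), (247, np.float64(0.2)), (250, np.float64(52.1)), (253, np.float64(54.2)), (256, np.float64(55.8)), (259, np.float64(55.7)), (262, np.float64(54.2))]
```

View pics/w5d.png

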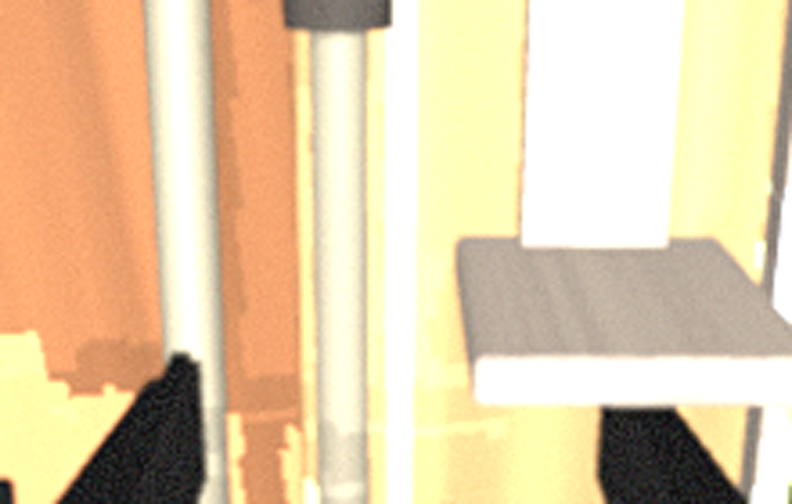

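Emit:
arm_command(targets=[[[0,0,0],[0.006,0,0],85],[[0,0,0],[0.012,0,0],85],[[0,0,0],[0.018,0,0],85],[[0,0,0],[0.024,0,0],85],[[0,0,0],[0.03,0,0],85],[[0,0,0],[0.036,0,0],85],[[0,0,0],[0.042,0,0],85],[[0,0,0],[0.048,0,0],85]])

```text
t: 5.3
eef_pos: [531.2, 20.8, 56.5]
tcp_rot: [-3.141, 0.001, 1.454]
ft_force: [0.2, -7.3, 6.3]
opening: 0.666
```

```bash
python3 snap.py 6 wrist; python3 - <<'E'
import cv2
p=cv2.imread("pics/wrist6.png"); p=cv2.convertScaleAbs(p,alpha=1.6,beta=15);cv2.imwrite("pics/w6d.png",p)
from h import *
t=load("wrist6")
for v in (140,180,215):print(v,[(u,dep(t,u,v)[2].round(1)) for u in range(238,264,3)])
E
```

```text
5.3 [531.21  20.8   56.53] [-3.1411e+00  7.0000e-04  1.4538e+00] [ 0.23 -7.33  6.28] [-8.500e-02  5.820e-01  1.936e+00 -1.000e-03  6.250e-01  3.300e-02] 0.6659262606454932
140 [(238, np.float64(0.7)), (241, np.float64(-0.6)), (244, np.float64(-0.2)), (247, np.float64(-0.8)), (250, np.float64(-1.3)), (253, np.float64(-0.5)), (256, np.float64(-0.8)), (259, np.float64(-0.6)), (262, np.float64(0.4))]
180 [(238, np.float64(-1.4)), (241, np.float64(-0.3)), (244, np.float64(-0.9)), (247, np.float64(-1.0)), (250, np.float64(53.1)), (253, np.float64(55.4)), (256, np.float64(55.6)), (259, np.float64(55.5)), (262, np.float64(56.0))]
215 [(238, np.float64(-0.4)), (241, np.float64(0.2)), (244, np.float64(-0.2)), (247, np.float64(-1.7)), (250, np.float64(52.4)), (253, np.float64(56.2)), (256, np.float64(56.1)), (259, np.float64(56.1)), (262, np.float64(55.0))]
```

View pics/w6d.png

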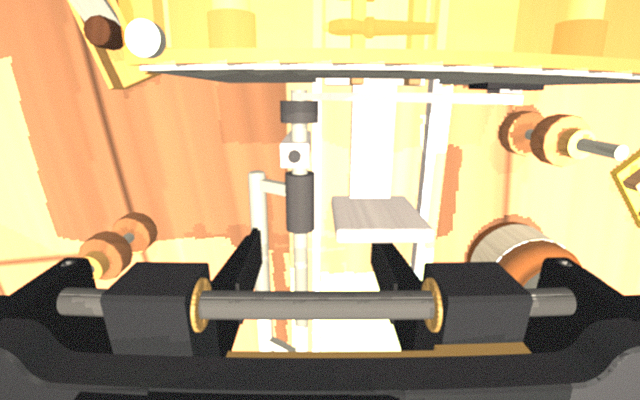

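Emit:
arm_command(targets=[[[0,0,0],[0.004,0,0],85],[[0,0,0],[0.008,0,0],85],[[0,0,0],[0.01,0,0],85],[[0,0,0],[0.011,0,0],85]])

```text
t: 5.75
eef_pos: [532.4, 31.2, 56.5]
tcp_rot: [-3.141, 0.001, 1.454]
ft_force: [-2.6, -18.2, 7.1]
opening: 0.668
```

Emit:
arm_command(targets=[[[0,0,0],[0.001,0,0],85],[[0,0,0],[0.0015,0,0],85]])

```text
t: 5.95
eef_pos: [532.3, 31.4, 56.6]
tcp_rot: [-3.14, 0.003, 1.453]
ft_force: [-4.9, -26.3, 9.7]
opening: 0.666
```

```bash
python3 snap.py 7 wrist scene; python3 - <<'E'
import cv2
p=cv2.imread("pics/scene7.png")[160:320,270:450]; cv2.imwrite("pics/s7c.png",cv2.resize(p,None,fx=3.7,fy=3.7,interpolation=cv2.INTER_CUBIC))
E
```

```text
5.95 [532.3   31.45  56.64] [-3.1405e+00  2.5000e-03  1.4533e+00] [ -4.88 -26.35   9.69] [-0.064  0.583  1.931 -0.004  0.629  0.057] 0.6657686080380892
```

View pics/s7c.png

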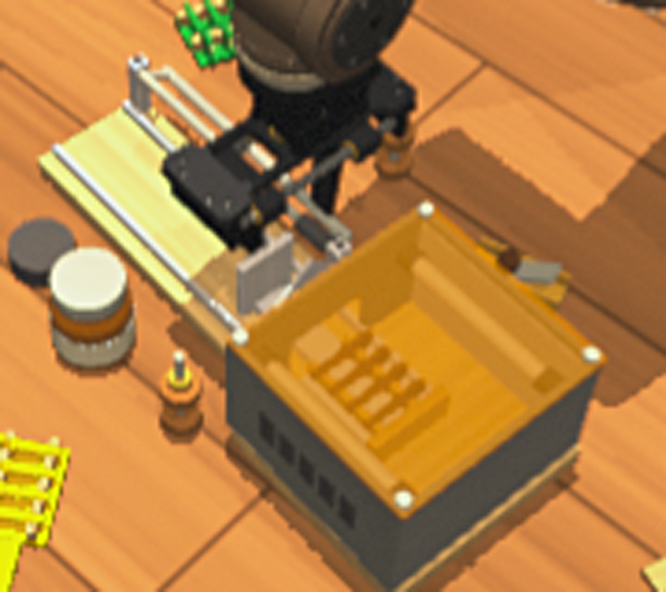

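```bash
python3 - <<'E'
import cv2
p=cv2.imread("pics/wrist7.png")[40:260,230:460]; p=cv2.convertScaleAbs(p,alpha=1.4,beta=10);cv2.imwrite("pics/w7d.png",cv2.resize(p,None,fx=2.7,fy=2.7,interpolation=cv2.INTER_CUBIC))
E
```

```text
(no output)
```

View pics/w7d.png

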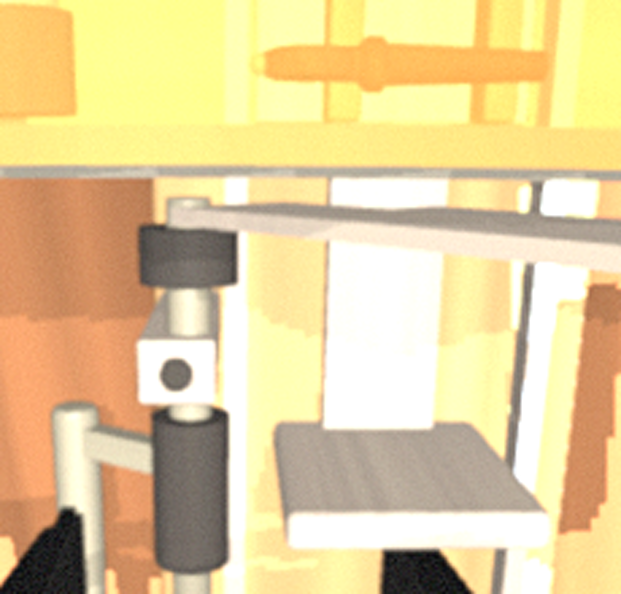

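```bash
python3 - <<'E'
from h import *
t=load("wrist7")
X=np.array([.1184,.993]);Y=np.array([-.993,.1184])
def W(u,v): return (u+.5)/2.7-.5+230,(v+.5)/2.7-.5+40
for k,u,v,z in [('post c',177,370,76),('pl L',291,543,78),('pl R',545,543,78),('plfrontL',291,515,78),('barend',75,408,56),('boxedge',300,172,127),('boxedge',600,172,127)]:
    P=atz(t,*W(u,v),z); print(k,P.round(1),(P[:2]@X-171.2).round(1),(P[:2]@Y+561.7).round(1),dep(t,*W(u,v)).round(1))
E
```

```text
post c [529.2  77.3  76. ] -31.8 45.4 [529.3  77.6  77.3]
pl L [545.9  42.6  78. ] -64.2 24.7 [545.9  42.1  76.8]
pl R [593.1  36.9  78. ] -64.4 -22.8 [613.2   5.8  17.8]
plfrontL [546.4  48.2  78. ] -58.6 24.8 [546.5  47.1  75.4]
barend [505.7  67.1  56. ] -44.7 67.5 [505.3  66.7  54.4]
boxedge [550.4 110.  127. ] 3.2 28.2 [550.7 109.9 123.7]
boxedge [583.4 106.4 127. ] 3.5 -5.0 [585.2 106.1 122.5]
```

Emit:
arm_command(targets=[[[0,0,0],[-0.003,0,0],85],[[0,0,0],[-0.009,0,0],85],[[0,0,0],[-0.014,0,0],85],[[0,0,0],[-0.014,0,-0.008],85],[[0,0,0],[-0.014,0,-0.016],85],[[0,0,0],[-0.014,0,-0.024],85],[[0,0,0],[-0.014,0,-0.032],85],[[0,0,0],[-0.014,0,-0.05],85]])

```text
t: 6.85
eef_pos: [530.6, 19.7, 106.7]
tcp_rot: [-3.14, 0.0, 1.454]
ft_force: [0.5, -0.6, -0.2]
opening: 0.666
```

Emit:
arm_command(targets=[[[0,0,0],[-0.01,0,-0.03],85],[[0,0,0],[-0.03,0,-0.06],85],[[0,0,0],[-0.06,0,-0.09],85],[[0,0,0],[-0.09,0,-0.11],85],[[0,0,0],[-0.09,0,-0.11],85]])

```text
t: 7.35
eef_pos: [521.3, -72.3, 219.8]
tcp_rot: [3.137, 0.001, 1.452]
ft_force: [0.2, 0.3, 0.2]
opening: 0.667
```

```bash
python3 snap.py 8 wrist scene; python3 - <<'E'
import cv2
p=cv2.imread("pics/scene8.png")[160:320,270:450]; cv2.imwrite("pics/s8c.png",cv2.resize(p,None,fx=3.7,fy=3.7,interpolation=cv2.INTER_CUBIC))
p=cv2.imread("pics/wrist8.png")[0:220,170:450]; p=cv2.convertScaleAbs(p,alpha=1.3,beta=10);cv2.imwrite("pics/w8d.png",cv2.resize(p,None,fx=2.7,fy=2.7,interpolation=cv2.INTER_CUBIC))
E
```

```text
7.35 [521.25 -72.32 219.77] [3.1368e+00 1.2000e-03 1.4517e+00] [0.19 0.34 0.23] [-2.630e-01  3.440e-01  1.796e+00 -1.000e-03  9.970e-01 -1.440e-01] 0.6668586659059897
```

View pics/s8c.png

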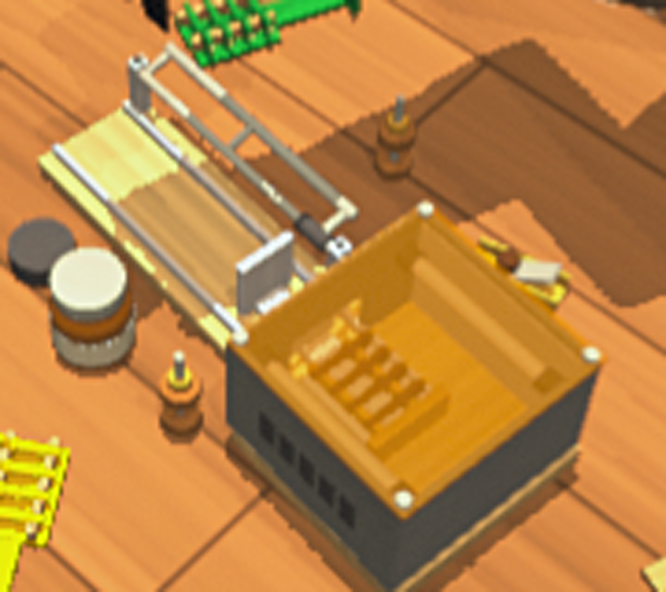

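View pics/w8d.png

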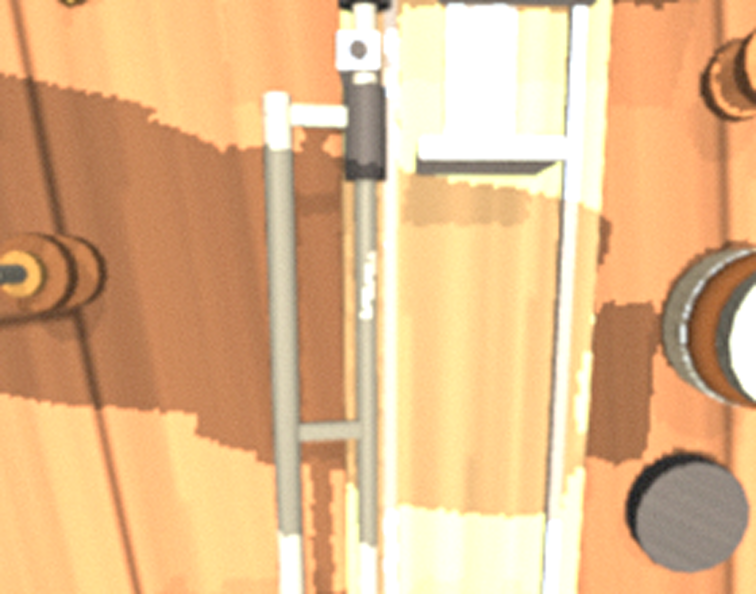

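```bash
python3 - <<'E'
from h import *
t=load("wrist8")
X=np.array([.1184,.993]);Y=np.array([-.993,.1184])
def W(u,v): return (u+.5)/2.7-.5+170,(v+.5)/2.7-.5+0
for k,u,v,z in [('post c',359,49,76),('pl L',420,160,78),('pl R',565,160,78)]:
    P=atz(t,*W(u,v),z); print(k,P.round(1),(P[:2]@X-171.2).round(1),(P[:2]@Y+561.7).round(1),dep(t,*W(u,v)).round(1))
d=lambda u,v:np.median([dep(t,W(u,v)[0]+i,W(u,v)[1]+j)[2] for i in(-1,0,1) for j in range(-4,5)])
print('bar top z',[d(281,v).round(1) for v in (200,300)],d(286,450),'plate top',np.median([dep(t,*W(u,150))[2] for u in range(430,550,8)]))
E
```

```text
post c [529.6  76.6  76. ] -32.5 44.9 [529.6  76.3  77.2]
pl L [545.4  39.9  78. ] -67.0 24.9 [545.6  40.4  72.8]
pl R [593.5  34.4  78. ] -66.7 -23.5 [604.7  39.   21.8]
bar top z [np.float64(79.5), np.float64(80.0)] 79.80373002895817 plate top 77.57075727435654
```

```bash
python3 snap.py 9 top scene wrist; python3 - <<'E'
from h import *
def z(c,pts,r=3):
    o=[]
    for P in pts:
        u,v=proj(c,P).round().astype(int)
        o+=[dep(c,u+i,v+j)[2] for i in (-1,0,1) for j in range(-r,r+1)]
    return np.median(o),np.std(o)
X=np.array([.1184,.993,0]);Y=np.array([-.993,.1184,0])
O=np.array([578,103.5,0])
bp=lambda x:O+x*X+72.2*Y+np.array([0,0,81])
for n in ("wrist1","wrist9"): print(n,[z(load(n),[bp(x)]) for x in (-70,-100,-130,-190)])
a=cv2.imread("pics/scene0.png").astype(int);b=cv2.imread("pics/scene9.png").astype(int)
# shift of bar in scene: phase-correlate crop round the bar's near end
for n,(y0,y1,x0,x1) in {'barend':(208,226,352,372),'boxref':(215,330,335,430),'bar far':(170,195,308,330)}.items():
    A=a[y0:y1,x0:x1].mean(2).astype(np.float32);B=b[y0:y1,x0:x1].mean(2).astype(np.float32)
    print(n,cv2.phaseCorrelate(A,B,cv2.createHanningWindow(A.shape[::-1],cv2.CV_32F)))
p=load("wrist9")['p'][0:90,290:400];cv2.imwrite("pics/w9.png",cv2.resize(cv2.convertScaleAbs(p,alpha=.8),None,fx=6.5,fy=6.5,interpolation=cv2.INTER_CUBIC))
s=np.hstack([cv2.resize(cv2.imread(f"pics/scene{i}.png")[165:235,300:380],None,fx=5,fy=5,interpolation=cv2.INTER_CUBIC) for i in (0,9)]);cv2.imwrite("pics/s9.png",s)
E
```

```text
7.45 [520.4  -70.   217.04] [3.1411e+00 1.0000e-04 1.4525e+00] [-0.04  0.12 -0.44] [-0.26   0.347  1.799 -0.     0.995 -0.141] 0.6651120698419744
wrist1 [(np.float64(79.71869091332695), np.float64(0.9356695484413436)), (np.float64(79.81453721365295), np.float64(0.7869856616668712)), (np.float64(80.43150756500233), np.float64(0.7971620292035705)), (np.float64(79.98024512011835), np.float64(0.6901167462810481))]
wrist9 [(np.float64(80.34595175642414), np.float64(0.6925844078775373)), (np.float64(79.87127557809174), np.float64(0.8218118266288377)), (np.float64(79.63164215301668), np.float64(65.13762426562052)), (np.float64(79.70328741172989), np.float64(0.4949675223743178))]
barend ((0.39889220054314833, 0.8020203879105701), 0.6989824851353963)
boxref ((0.015518875391386189, -0.00914065401113362), 0.8768045685357517)
bar far ((0.1214778503600975, 0.22427622514577372), 0.9595485726992289)
```

View pics/w9.png

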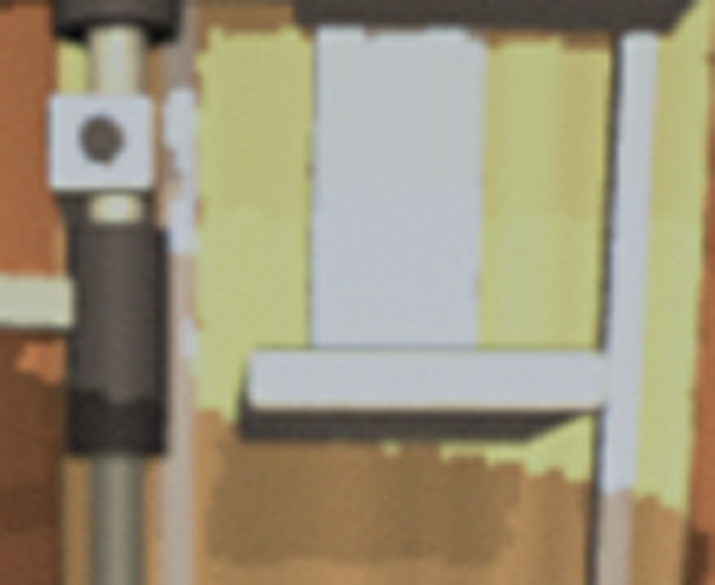

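View pics/s9.png

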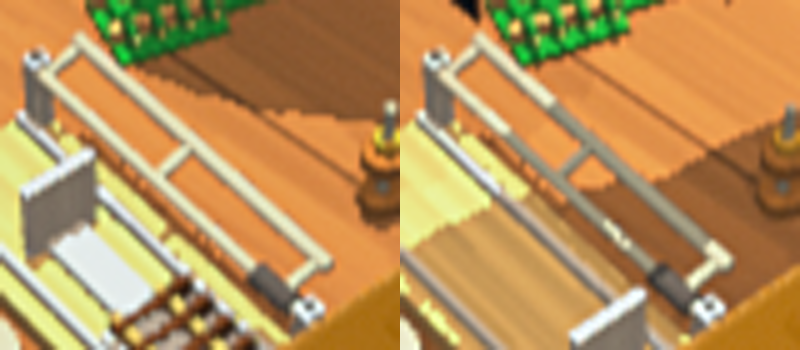

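```bash
python3 - <<'E'
from h import *
t=load("wrist9")
X=np.array([.1184,.993]);Y=np.array([-.993,.1184])
def W(u,v): return (u+.5)/6.5-.5+290,(v+.5)/6.5-.5
for k,u,v,z in [('post c',101,142,76),('post f',101,96,76),('post r',101,189,76),('rearL',250,409,78),('rearR',605,408,78),('frontL',250,350,78),('frontR',605,352,78)]:
    P=atz(t,*W(u,v),z); print(k,P.round(1),(P[:2]@X-171.2).round(1),(P[:2]@Y+561.7).round(1))
E
```

```text
post c [529.2  76.3  76. ] -32.8 45.2
post f [529.9  81.9  76. ] -27.1 45.2
post r [528.5  70.4  76. ] -38.7 45.3
rearL [545.3  39.9  78. ] -67.0 24.9
rearR [593.8  34.6  78. ] -66.5 -23.8
frontL [546.1  47.5  78. ] -59.4 25.0
frontR [594.3  41.8  78. ] -59.3 -23.4
```

```bash
python3 -c "
from cell import env
print(env.state()['ft_force'],env.job_done(),env.state()['t'])"
```

```text
the job is handed in; nothing more can be done
the job is handed in; nothing more can be done
```

The rack of pegs is home against the stop inside the curing box and the shutter has closed behind it. I handed the job in at about 7.5 s of the 48 s; no verdict is reported.

- **How it was done:** one finger held the press bar down, with the shutter at about 0.84–0.87 rad each time I measured it. The other finger pushed the aluminium rack by its end plate until the push force rose from 7 N to 26 N. I then backed off, let the bar up slowly and moved clear.
- **Rack:** measured from the near bearing post, its origin is about 52 mm into the box, which is the home position. It sits about 1 mm off the centre line and the plate top reads about 78 mm, as it should when flat.
- **Shutter:** the bar is back at its starting height (80 mm both before and after), so I take it as closed.
- **Robot:** it is touching nothing; the force reading is near zero.
- **Other things on the bench:** those visible in the last scene crop look unmoved. I did not measure each one.

**Disagreements:**
- **Cameras:** the fixed cameras differed by 4–6 mm, so I relied on the wrist camera.
- **Plate after release:** its rear face read about 2–3 mm further back than while pressed. That is about the size of the error in reading that edge, and the plate's middle still agrees with home.
- **Image shift at the bar:** comparing the scene pictures before and after gave a shift of up to 0.9 pixel at the bar's near end. I put that down to changed shadows, because the depth reading of the bar was unchanged.

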